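# Index the card terminal's swivel stand to face the bill tray

### The job

Turn the card payment terminal on its swivel stand one hole round, towards the side where the rectangular bill tray lies: pull the stand's spring-loaded knob up, swing the arm to the very next hole, and let the pin spring fully home there. Do not knock the upturned wine glass beside the stand or shift the bill tray.

Things in the scene. Friction and masses are not known exactly. Their poses are not given: they have to be found in the camera images.
- stand: Screwed-down swivel stand; base x -150..60, y -130..130, top z 22 mm. Origin on the counter on the arm's upright pivot; z up, x to the customers, y left. Five 24 mm holes, 18 deep, 30 deg apart at radius 120 about the pivot; the pin starts in the middle one (-120, 0), its neighbours are (-104, +-60). The arm (top z 52, turns easily) bears the terminal (top z 130), which faces away from the pin.
- knob (a point): Middle of the pin's knob: upright black ribbed cylinder, 34 mm across, 32 tall, at the arm's end opposite the terminal's front; below it a 28 mm bushing, top z 60. Pin home: 84 mm above the counter. Pulls straight up at most 32 mm against a 4 to 8 N spring, spins freely; the round-ended pin clears the hole 16 mm up. Let go, it drops in if within 5 mm of a hole's centre, else it rides on the plate.
- bill_tray: Rectangular steel bill tray, 120 x 180 x 18 mm, low rim, paper slip in it, lying some 25 cm from the pivot on the customers' side (+x of the stand), to the left (+y of the stand) or right (-y). A round steel dish lies on the other side. To face +y the terminal's pin goes to the hole at -y, and the reverse. Origin: centre of the underside.
- wine_glass: Wine glass standing upside down on the counter beside the stand, on its +y side, some 26 cm from the pivot: 84 mm across, 182 mm tall. Origin at the centre of the rim on the counter. A plain tumbler, 110 mm tall, stands on the opposite side.
There are look-alikes about, which are no part of the job. Leave any blue, purple or yellow look-alike of the bill_tray alone.

How it is judged:
By the outcome, as a careful person would: the job done as asked, in the order asked, and still so for the second after the job is handed in, with the robot touching nothing.
It also fails if it takes over 35 s, if anything falls off the work surface, if the arm or the gripper's body presses on something with over 40 N, if the wrist force passes 120 N, or if a joint passes its speed limit or range.

### The arm

A 6-joint arm with a two-finger parallel gripper is mounted at the origin on the work surface. World frame = base frame: x ahead of the robot, y to its left, z up, the work surface at z = 0. Lengths are in m, angles in rad, forces in N, time in s.
With the tool pointing down it reaches from about 0.35 to 0.975 m from the base axis. Payload 7.1 kg.
Tool frame: the origin (TCP) lies on the centre line of the jaws, within the pads' length; the fingertips stand 22 mm ahead of it and the grasp point (between the pads) lies 3 mm ahead of it; x points along the fingers, z is the direction in which the jaws open and shut, and the axes are right-handed (so a half turn about x gives the same grasp; the last joint's range is limited). The gripper opens to 88 mm and grips with 3 to 60 N. Pads are 20 mm wide; open, the fingers measure 115 mm over their backs; the gripper's body (75 mm by 178 mm) begins 61 mm behind the grasp point.
Start: joints at [-1.367, 0.423, 1.63, -0, 1.089, -0.019], TCP at [0.138, -0.61, 0.245] pointing down, gripper open.
Joint ranges: [-3, 3], [-0.9, 2.11], [0.09, 2.58], [-1.31, 4.45], [0.11, 2.69], [-2.54, 2.54]. Speed limits (rad/s): [2.39, 2.39, 3.01, 3.14, 3.14, 3.14].

### API

Orientations are given as a rotation vector (axis times angle).
In Python, from workcell import bot, viewer gives the robot as it stands. Calls block until the motion is done:
- bot.move_ptp(position, orientation): joint-space move of the TCP to a pose.
- bot.movel(position, ori=None, velocity=0.15, threshold=None): straight line of the TCP; ori=None keeps the orientation; velocity is the mean speed in m/s. With threshold (N) it stops when the force on the tool has changed by that much, and returns True; else False.
- bot.goto_joints(angles): joint-space move.
- bot.command_gripper(opening, strength=None): finger opening in m; strength is the grip in N (None keeps the last); returns when the fingers have stopped.
- bot.pause(seconds).
- bot.inverse_kinematics(position, orientation): joint angles nearest the present ones, or None.
- bot.sense(): the state.
- viewer.snapshot(name): name is "scene" or "top"; returns a dict with "img" (420x560x3 uint8, blue, green, red), "intrinsics" (3x3 intrinsics, pixels), "xyz" and "rotation" of the camera in the world. Camera axes: x right, y down, z forward; pixel columns grow to the right and rows downward; lengths in m; the calibration is good to about 2 mm. A picture is of the moment at which its call begins. There is no depth.
A pose or a line that the arm cannot do raises bot.MotionError and nothing moves.
- bot.finish_job(): hands the job in, once; it reports no verdict.
The state is a dict: "time": time; "q": joint angles; "qvel": joint speeds; "effort": joint torques, N m; "eef_pos": TCP position; "orientation": TCP orientation; "ft_force": force on the tool from outside, world axes, zero at the start; "wrist_torque": the same for the moment, N m; "gripper_width": finger opening in m.
Only numpy, scipy, OpenCV 4.12 (cv2) and the standard library are available. Lean on these libraries where they do the work, as an engineer would, in place of code of your own. Each camera call takes 0.05 s, during which the arm holds its last target.

## Working session

There is one attempt and no reset: what is moved stays moved. The work goes in short steps, each a Python script; the robot and the scene stay as the last script left them, time stands still between calls to the robot, and variables do not carry over. Pictures are saved under pics/ and viewed, and the job is handed in when it is done.

```bash
ls; mkdir -p pics; python3 - <<'E'
from workcell import bot, viewer
import cv2, json, numpy as np
for n in ("scene","top"):
    s=viewer.snapshot(n); cv2.imwrite(f"pics/{n}0.png",s["img"])
    print(n,np.round(s["intrinsics"],1).tolist(),np.round(s["xyz"],3),np.round(s["rotation"],4).tolist())
st=bot.sense(); print(st["time"],st["eef_pos"],st["orientation"],st["gripper_width"])
E
```

```text
pics
scene [[415.6, 0.0, 281.5], [0.0, 415.6, 208.0], [0.0, 0.0, 1.0]] [0.967 0.516 1.222] [-0.972, -2.698, 0.7655]
top [[429.3, 0.0, 279.8], [0.0, 429.3, 211.8], [0.0, 0.0, 1.0]] [ 0.367 -0.046  1.455] [-2.1794, 2.1194, -0.127]
0.1 [ 0.1379957  -0.60906405  0.24394794] [ 1.04443767  1.30756913 -1.04294476] 0.0882102826483491
```

View pics/scene0.png

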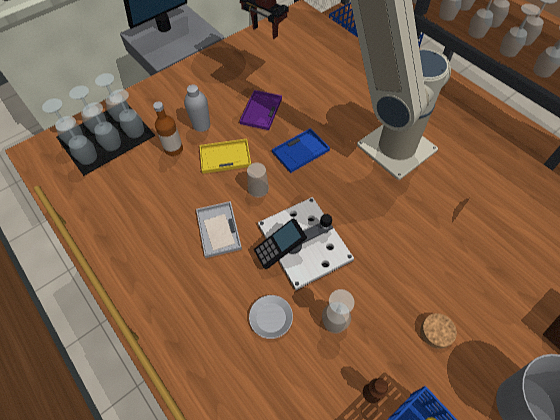

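View pics/top0.png

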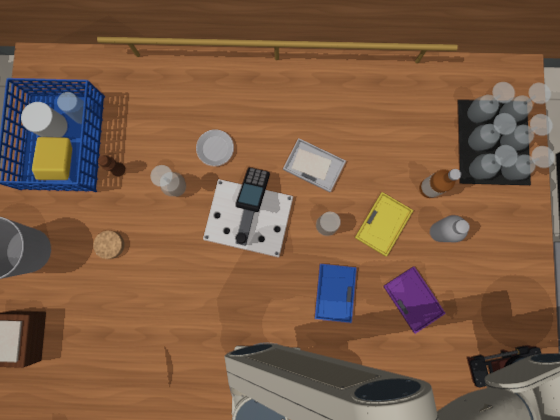

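```bash
python3 - <<'E'
import cv2
a=cv2.imread("pics/top0.png")[120:270,140:355]; cv2.imwrite("pics/topc.png",cv2.resize(a,None,fx=3.7,fy=3.7,interpolation=cv2.INTER_CUBIC))
a=cv2.imread("pics/scene0.png")[190:340,190:370]; cv2.imwrite("pics/scenec.png",cv2.resize(a,None,fx=4,fy=4,interpolation=cv2.INTER_CUBIC))
E
```

```text
(no output)
```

View pics/topc.png

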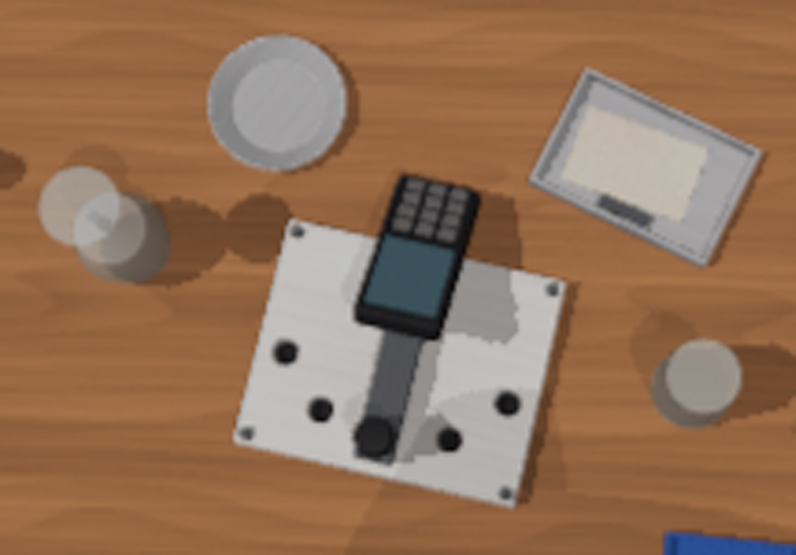

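View pics/scenec.png

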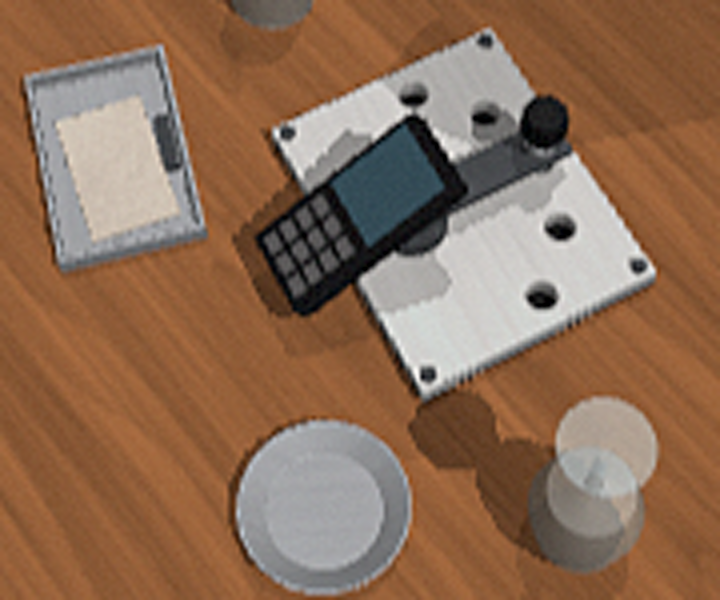

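```bash
cat > h.py <<'E'
from workcell import bot, viewer
import cv2, numpy as np
from scipy.spatial.transform import Rotation as R
def proj(s,P):
    Rm=np.array(s["rotation"],float); Rm=R.from_rotvec(Rm.ravel()).as_matrix() if Rm.size==3 else Rm
    c=(np.atleast_2d(P)-s["xyz"])@Rm
    p=c@np.array(s["intrinsics"]).T
    return p[:,:2]/p[:,2:]
def w(st,L):  # stand-> world
    L=np.atleast_2d(L).astype(float); c,sn=np.cos(st[2]),np.sin(st[2])
    return np.c_[st[0]+c*L[:,0]-sn*L[:,1], st[1]+sn*L[:,0]+c*L[:,1], L[:,2]]
E
python3 - <<'E'
from h import *
from scipy.optimize import least_squares
S={n:viewer.snapshot(n) for n in("top","scene")}
L=np.array([[60,130,22],[60,-130,22],[-150,-130,22],[-150,130,22],[-60,104,22],[-104,60,22],[-104,-60,22],[-60,-104,22],[-120,0,92]])/1000
T=np.array([(288,217),(568,283),(515,508),(233,440),(286,351),(321,409),(449,439),(508,403),(375,437)])
C=np.array([(420,388),(275,132),(490,30),(655,270),(542,295),(560,227),(485,117),(413,95),(545,118)])
T=(T+.5)/3.7-.5+[140,120]; C=(C+.5)/4-.5+[190,190]
def f(x,which=None):
    W=w(x,L); r=[]
    if which!="scene": r.append(proj(S["top"],W)-T)
    if which!="top": r.append(proj(S["scene"],W)-C)
    return np.concatenate(r).ravel()
for k in (None,"top","scene"):
    b=min((least_squares(f,[.5,0,a],args=(k,),loss="soft_l1") for a in (-.5,0,.5)),key=lambda r:r.cost)
    print(k,b.x,b.cost); 
    if k is None: print(np.round(f(b.x).reshape(-1,2),1).tolist()); x=b.x; np.save("st.npy",x)
print(w(x,[[-.12,0,.084],[-.104,.06,.022],[-.104,-.06,.022],[0,.26,0]]))
# tray, glass
def ray(s,uv,z):
    Rm=R.from_rotvec(np.ravel(s["rotation"])).as_matrix(); d=Rm@np.linalg.inv(s["intrinsics"])@[*uv,1]; return s["xyz"]+d*(z-s["xyz"][2])/d[2]
print("tray",ray(S["top"],(315,164.5),.018))
print("glass rim",ray(S["top"],(122/3.7+140,239/3.7+120),0.0), ray(S["scene"],(586/4+190,515/4+190),0.0))
print("tumbler top",ray(S["top"],(703/3.7+140,376/3.7+120),.11))
E
```

```text
None [ 0.57434795  0.07019719 -0.20216291] 3.7720338506079027
[[0.6, 0.7], [-0.6, 0.0], [-0.5, -0.0], [0.0, 0.5], [-0.1, 0.3], [-0.1, 0.3], [0.1, 0.3], [-0.0, 0.3], [-0.6, 0.0], [0.3, 1.3], [-1.3, -0.6], [-0.2, -0.2], [0.0, 0.8], [-0.6, 0.3], [-0.4, 0.1], [-0.4, -1.0], [-0.3, -0.1], [-0.3, 0.1]]
top [ 0.57523324  0.06961694 -0.20345036] 0.79923762064756
scene [ 0.57333177  0.07056502 -0.20175206] 2.1833403039796213
[[0.4567918  0.09429183 0.084     ]
 [0.48451327 0.14985729 0.022     ]
 [0.46041863 0.03230114 0.022     ]
 [0.626553   0.32490218 0.        ]]
tray [ 0.7193601  -0.14334791  0.018     ]
glass rim [0.63991828 0.34412014 0.        ] [0.62094265 0.33094845 0.        ]
tumbler top [ 0.51420548 -0.18755181  0.11      ]
```

```bash
cat >> h.py <<'E'
st=np.load("st.npy")
def kn(phi,z): # arm turned phi (deg) pin toward +y hole
    a=np.pi-np.radians(phi); return w(st,[[.12*np.cos(a),.12*np.sin(a),z]])[0]
def ori(yaw):  # tool x down, jaw along local y turned by yaw
    zj=np.array([-np.sin(yaw),np.cos(yaw),0]); xt=np.array([0,0,-1.]); return np.c_[xt,np.cross(zj,xt),zj]
YAW=st[2]-np.radians(15)
O=[R.from_matrix(ori(YAW+k)).as_rotvec() for k in (0,np.pi)]
def show():
    s=bot.sense(); print("t %.2f"%s["time"],np.round(s["eef_pos"],4),"F",np.round(s["ft_force"],1),"g %.4f"%s["gripper_width"]); return s
E
python3 - <<'E'
from h import *
for o in O: print(o,bot.inverse_kinematics(kn(0,.30),o),bot.inverse_kinematics(kn(0,.089),o),bot.inverse_kinematics(kn(30,.111),o))
print(bot.sense()["q"])
try:
    bot.movel([.115,-.5,.40],velocity=.25)
except bot.MotionError as e: print("ERR",e)
show()
E
```

```text
[-0.86102989  1.39366593  0.86102989] [ 1.78046641e-01  1.16909161e-01  1.91213295e+00 -4.44089210e-16
  1.11255054e+00 -9.28787383e-01] [ 1.78046641e-01  4.58925275e-01  2.06685411e+00 -4.44089210e-16
  6.15813272e-01 -9.28787383e-01] [ 2.76425807e-01  4.59915235e-01  1.97205670e+00 -4.44089210e-16
  7.09620721e-01 -8.30408217e-01]
[ 1.54218411  0.95278689 -1.54218411] [0.17804664 0.11690916 1.91213295 0.         1.11255054 2.21280527] [0.17804664 0.45892527 2.06685411 0.         0.61581327 2.21280527] [0.27642581 0.45991523 1.9720567  0.         0.70962072 2.31118444]
[-1.36703910e+00  4.23545832e-01  1.63033762e+00 -2.43838522e-05
  1.08857484e+00 -1.89805106e-02]
t 1.12 [ 0.115 -0.5    0.399] F [ 0.4 -0.6 -0.4] g 0.0877
```

```bash
python3 - <<'E'
from h import *
bot.move_ptp(kn(0,.36),O[0]); show()
bot.movel(kn(0,.17),velocity=.2); show()
for n in("scene","top"): cv2.imwrite(f"pics/{n}1.png",viewer.snapshot(n)["img"])
a=cv2.imread("pics/scene1.png")[150:300,230:400]; cv2.imwrite("pics/scene1c.png",cv2.resize(a,None,fx=4,fy=4,interpolation=cv2.INTER_CUBIC))
E
```

```text
t 3.56 [0.457  0.0937 0.36  ] F [0.7 0.4 0.4] g 0.0879
t 4.66 [0.4574 0.0943 0.1707] F [-0.1 -0.7 -0.2] g 0.0875
```

View pics/scene1c.png

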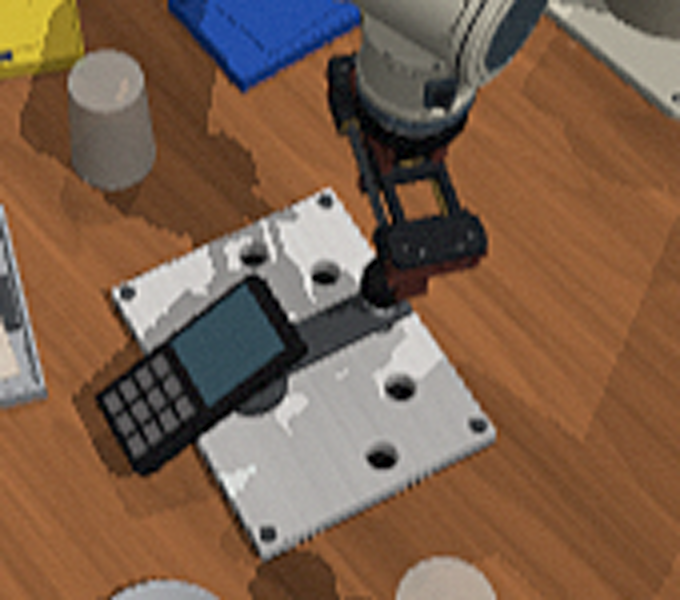

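The gripper is directly over the knob, with the open jaws on either side of it (knob in crop at 380,285). I'll go down, grip and lift.

```bash
python3 - <<'E'
from h import *
hit=bot.movel(kn(0,.089),velocity=.1,threshold=8); print(hit); s=show()
if not hit:
    bot.command_gripper(0.02,25); show()
    for z in (.100,.112):
        bot.movel(kn(0,z),velocity=.06); show()
    for n in("scene","top"): cv2.imwrite(f"pics/{n}2.png",viewer.snapshot(n)["img"])
    a=cv2.imread("pics/scene2.png")[170:290,260:400]; cv2.imwrite("pics/scene2c.png",cv2.resize(a,None,fx=5,fy=5,interpolation=cv2.INTER_CUBIC))
E
```

```text
False
t 5.72 [0.4571 0.0944 0.0894] F [ 0.6 -0.9  0.3] g 0.0878
t 6.59 [0.4568 0.0943 0.089 ] F [ 0.5 -0.3  0.8] g 0.0334
t 6.92 [0.4568 0.0942 0.1002] F [ 1.8 -1.4 -6.4] g 0.0335
t 7.28 [0.4567 0.0943 0.1123] F [ 1.8 -0.8 -7.4] g 0.0335
```

View pics/scene2c.png

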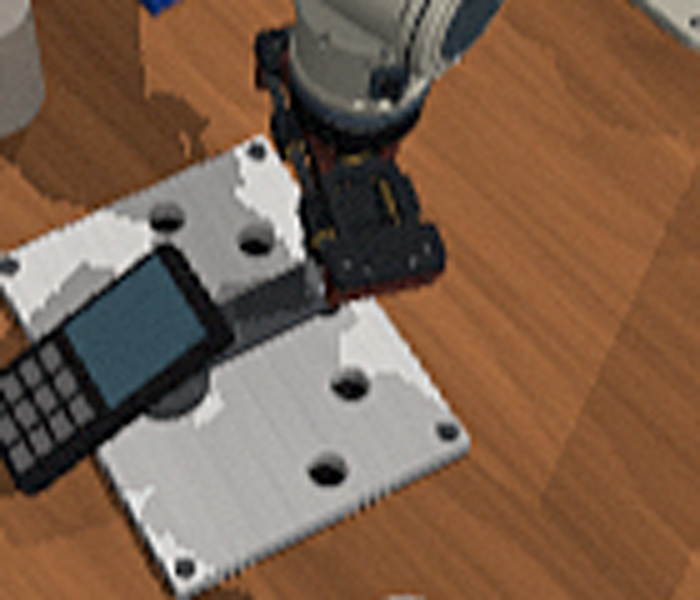

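The knob is gripped and lifted 23 mm, with a spring pull of 7.4 N. Next I'll swing to the +y hole.

```bash
python3 - <<'E'
from h import *
for p in (5,10,15,20,25,30):
    bot.movel(kn(p,.112),velocity=.06); show()
for n in("scene","top"): cv2.imwrite(f"pics/{n}3.png",viewer.snapshot(n)["img"])
a=cv2.imread("pics/scene3.png")[170:290,240:380]; cv2.imwrite("pics/scene3c.png",cv2.resize(a,None,fx=5,fy=5,interpolation=cv2.INTER_CUBIC))
E
```

```text
t 7.70 [0.4594 0.1051 0.1119] F [ 1.3  0.5 -7.1] g 0.0334
t 8.03 [0.4629 0.1148 0.112 ] F [ 1.4 -0.7 -7.8] g 0.0334
t 8.35 [0.4671 0.1243 0.1119] F [ 0.5 -0.1 -8.2] g 0.0333
t 8.68 [0.4723 0.1335 0.112 ] F [ 1.5  0.4 -7.4] g 0.0334
t 9.00 [0.4782 0.1422 0.112 ] F [-0.2  0.9 -7.1] g 0.0329
t 9.32 [0.4849 0.1503 0.112 ] F [-0.5  1.8 -7. ] g 0.0335
```

View pics/scene3c.png

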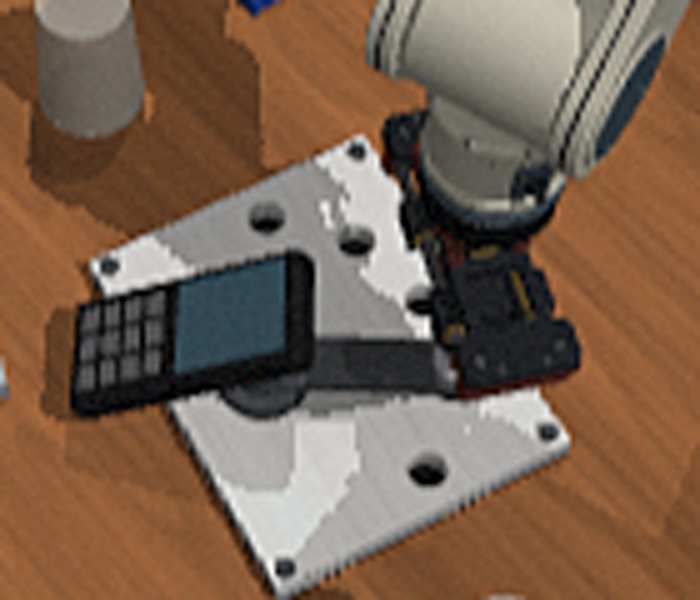

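The arm has swung, and the old middle hole now shows at (420,300) in the crop. I'll lower gently; a steady spring pull the whole way down means the pin is entering the hole.

```bash
python3 - <<'E'
from h import *
ok=True
for z in (.106,.102,.098,.094,.0905):
    h=bot.movel(kn(30,z),velocity=.04,threshold=8); s=show()
    if h or s["ft_force"][2]>2: ok=False; print("stop"); break
if ok:
    bot.command_gripper(.088); bot.pause(.3); show()
    bot.movel(kn(30,.30),velocity=.2); show()
    for n in("scene","top"): cv2.imwrite(f"pics/{n}4.png",viewer.snapshot(n)["img"])
    a=cv2.imread("pics/scene4.png")[190:310,230:370]; cv2.imwrite("pics/scene4c.png",cv2.resize(a,None,fx=5,fy=5,interpolation=cv2.INTER_CUBIC))
E
```

```text
t 9.72 [0.4843 0.1497 0.1057] F [-1.   2.3 -6.2] g 0.0335
t 9.97 [0.4844 0.1497 0.1017] F [-1.7  0.8 -6. ] g 0.0336
t 10.22 [0.4844 0.1498 0.0978] F [-2.6  2.7 -6. ] g 0.0336
t 10.47 [0.4845 0.1499 0.0938] F [-1.2  2.4 -6.2] g 0.0336
t 10.72 [0.4846 0.1499 0.0903] F [-2.   2.1 -5.1] g 0.0335
t 11.98 [0.4846 0.1499 0.0905] F [1.1 0.1 0.8] g 0.0881
t 13.18 [0.4839 0.1497 0.299 ] F [-0.  -0.4  0.4] g 0.0879
```

View pics/scene4c.png

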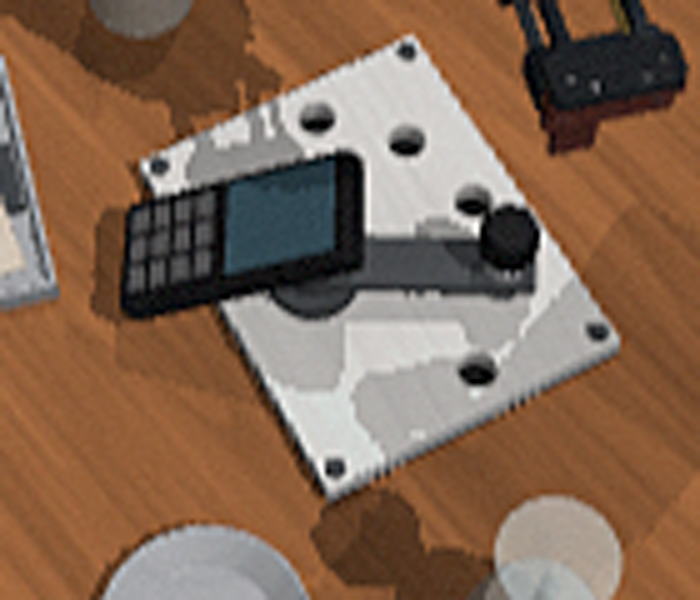

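```bash
python3 - <<'E'
from h import *
bot.pause(.5)
s=viewer.snapshot("scene"); im=s["img"]; cv2.imwrite("pics/scene5.png",im)
m=(im.max(2)<60).astype(np.uint8)
n,l,stt,c=cv2.connectedComponentsWithStats(m)
def top(phi,zt):
    return proj(s,kn(phi,zt))[0]
for ph in (25,27,30,33): print(ph,"home",np.round(top(ph,.084),1),"riding16",np.round(top(ph,.100),1))
print("start pic: home",top(0,.084))
print("meas",(np.array([510,238])+.5)/5-.5+[230,190], "start meas",(np.array([544,122])+.5)/4-.5+[190,190])
# blob centroid of knob, both pics
for f,p in (("pics/scene0.png",(326,220)),("pics/scene5.png",(331.6,237.3))):
    a=cv2.imread(f); q=(a.max(2)<48).astype(np.uint8); n,l,stt,c=cv2.connectedComponentsWithStats(q); k=l[int(p[1]),int(p[0])]; print(f,k,stt[k],c[k])
a=cv2.imread("pics/scene0.png"); d=cv2.absdiff(a,im).max(2)
for nm,(x0,x1,y0,y1) in dict(tray=(193,243,200,258),glass=(320,358,288,335),dish=(247,296,293,340),tumbler=(244,272,162,197)).items(): print(nm,(d[y0:y1,x0:x1]>25).sum())
E
```

```text
25 home [330.8 234.6] riding16 [331.2 232.1]
27 home [330.9 235.8] riding16 [331.4 233.3]
30 home [331.  237.6] riding16 [331.5 235.1]
33 home [331.  239.4] riding16 [331.5 237. ]
start pic: home [325.4138133  220.47218729]
meas [331.6 237.2] start meas [325.625 220.125]
pics/scene0.png 69 [320 214  12  14 125] [325.44  220.424]
pics/scene5.png 143 [319 230  19  15 153] [329.92810458 237.07843137]
tray 0
glass 0
dish 0
tumbler 278
```

View pics/top4.png

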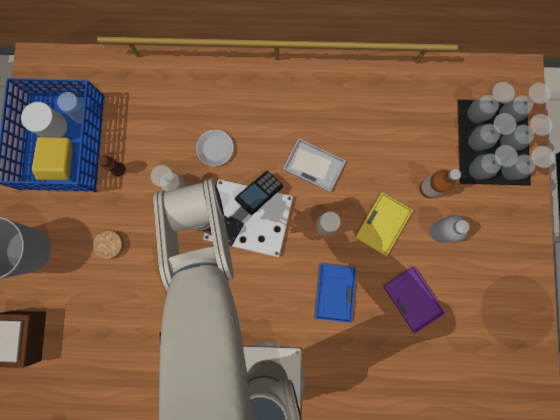

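```bash
python3 - <<'E'
from h import *
from scipy.optimize import least_squares
bot.movel(kn(30,.38),velocity=.25)
bot.move_ptp([.115,-.45,.40],O[0]); show()
S={n:viewer.snapshot(n) for n in("top","scene")}
c=[]
for n,p in (("top",None),("scene",None)):
    cv2.imwrite(f"pics/{n}6.png",S[n]["img"])
    for ph,z in ((30,.084),(30,.1),(27,.1),(33,.1)): print(n,ph,z,proj(S[n],kn(ph,z))[0].round(1))
    u,v=proj(S[n],kn(30,.084))[0].astype(int); a=S[n]["img"][v-25:v+25,u-25:u+25]; print("off",u-25,v-25)
    c.append(cv2.resize(a,(398,398),interpolation=cv2.INTER_CUBIC))
cv2.imwrite("pics/knob6.png",np.hstack(c))
E
```

```text
t 16.80 [ 0.1156 -0.4499  0.3999] F [-1.5  0.5 -0.3] g 0.0878
top 30 0.084 [223.7 228.8]
top 30 0.1 [223.  228.3]
top 27 0.1 [224.5 229.6]
top 33 0.1 [221.6 226.9]
off 198 203
scene 30 0.084 [331.  237.6]
scene 30 0.1 [331.5 235.1]
scene 27 0.1 [331.4 233.3]
scene 33 0.1 [331.5 237. ]
off 306 212
```

View pics/knob6.png

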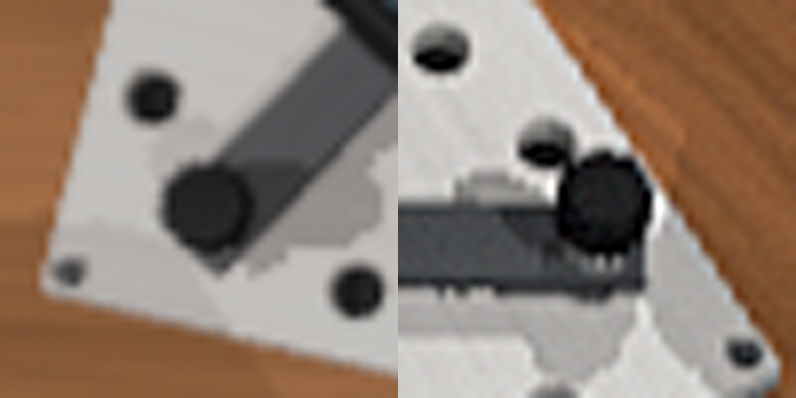

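View pics/top6.png

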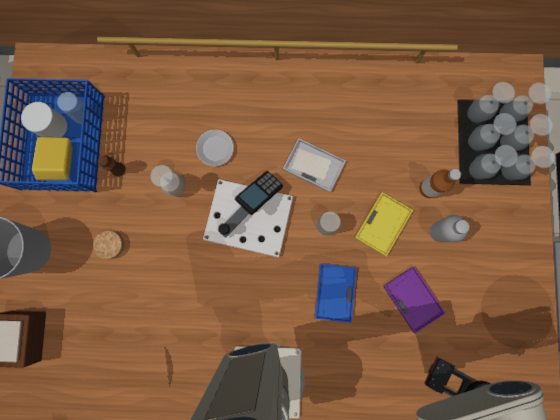

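In the top view the knob is at (224.0, 229.0), and home in the next hole predicts (223.7, 228.8). In the scene view it's at (331.7, 237.5), with (331.0, 237.6) predicted. A pin riding on the plate would not fit both views. The tray and glass haven't moved, so I'm handing in.

```bash
python3 - <<'E'
from h import *
print(bot.finish_job())
E
```

```text
the job is handed in; nothing more can be done
None
```

I turned the terminal one hole round, towards the steel bill tray on the stand's -y side. I lifted the knob 23 mm, swung the arm 30° so the pin reached the +y hole (-104, +60), lowered it in, let go and moved the arm clear. I handed in at about 17 s of the 35 s limit.

- **Pin home:** The spring kept pulling down at 5–6 N all the way as I lowered, so the pin never met the plate. With the arm clear, the knob in both camera views was within 1 px of where a pin fully home in that hole should appear. A pin riding on the plate would not fit both views.
- **Glass and tray:** The pixels around the wine glass, bill tray and dish were the same before and after the swing.
- **One check that disagreed:** The area around the tumbler did change in that comparison. I put this down to the robot's shadow, because the tumbler was in the same place in the top view.

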